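Refit the bedside radio's dial and hold it pressed

ROBOT

A 6-joint arm with a two-finger parallel gripper is mounted at the origin on the work surface. World frame = base frame: x ahead of the robot, y to its left, z up, the work surface at z = 0. Lengths are in m, angles in degrees, forces in N, time in s.
With the tool pointing down it reaches from about 0.35 to 0.875 m from the base axis. Payload 4.2 kg.
Tool frame: the origin (TCP) lies midway between the tips of the shut fingers; the grasp point (between the pads) lies 19 mm behind it (r.pinch_z is the distance from the TCP to the grasp point, in m); z points along the fingers, y is the line along which they close (so a half turn about z gives the same grasp; the last joint's range is limited). The gripper opens to 87 mm and grips with 3 to 60 N. Pads are 19 mm wide; open, the fingers measure 117 mm over their backs; the gripper's body (75 mm by 190 mm) begins 51 mm behind the grasp point.
Start: joints at [82.598, 22.042, 0.453, 0, -68.411, -14.817], TCP at [0.236, 0.579, 0.223] pointing down, gripper open.
Joint ranges: [-179.83, 179.83], [-69.29, 118.12], [-61.27, 80.66], [-181.25, 117.63], [-171.15, -9.14], [-177.46, 177.46]. Speed limits (degrees/s): [159.86, 159.86, 180, 180, 180, 180].

INTERFACE

Orientations are given as a 3x3 rotation matrix whose columns are the frame's x, y, z axes.
In Python, from station import r, imaging, models gives the robot as it stands. The module is installed in compiled form; this text tells all that it offers.
- The arm moves only by the tool apply_moves, never from a script. Its argument "moves" is a list of rows, each a list of 2 entries, a list of its own where there are three numbers: the shift along the tool's x, y, z in m, then the turn about the tool's z in degrees. A call has 1 to 5 rows; each row shifts and turns the commanded pose from where the row before left it, along the tool's axes as they then stand; what a row does not reach is not made up. A row lasts 1/12 s, in which the tool goes at most 41.7 mm and 7.16 degrees, less where a joint would pass 70% of its speed; a pose out of reach is approached as far as the arm can. A call is refused whole if a number of a shift passes 0.0417 or a number of a turn 7.16, either way. A call with a gripper value outside its range is refused whole. "hand" is the finger opening in m, from 0 to 0.087, set as the call begins (left out, the last holds). The fingers move at their own pace and stop on an object; the grip force is fixed at half the most. Time passes only in rows, so rows that do not move let the fingers close. It gives the time, the measured TCP pose, the force, the opening and the grip force at its end, in the units of the state.
- r.sense(): the state, without advancing time (a new reading comes with each control period).
- imaging.capture(name): name is "scene" or "top" or "wrist"; returns a dict with "frame" (384x512x3 uint8, blue, green, red), "intrinsics" (3x3 intrinsics, pixels), "dist" ([k1, k2, p1, p2, k3] as OpenCV has them; the pictures are not rectified), "eye" and "orientation" of the camera in the world. Camera axes: x right, y down, z forward; pixel columns grow to the right and rows downward; lengths in m; the calibration is good to about 2 mm. A picture is of the moment at which its call begins. There is no depth.
- r.finish_job(): hands the job in; it is judged then, once.
Trained networks look in a picture, given as the dict that the camera call returned (one of the last four; its "shot" number tells which), for a name from the list of things; names that differ only in an ending like _2 or _b are one class to them, and where a whole thing is asked for, a point or a joint stands for the part that bears it (a point fixed in the world has none). Each returns a list of dicts, best first, with "confidence" (0 to 1); they miss things now and then, are a little off and sometimes report something else, mostly with a low value. They report only what shows in the picture. A call takes as long as a camera call. They do not tell look-alikes from the thing itself.
- models.cut_out(picture, target): "region" (384x512 bool, what is visible of it) and "extent" ([left, top, width, height] as shares, 0 to 1, of the picture: columns of its width, rows of its height, round what is visible of it).
- models.place_of(picture, target): "at" ([column, row] as shares, 0 to 1, of the picture: columns of its width, rows of its height: a listed point, or the origin of a listed thing).
The state is a dict: "time_s": time; "joints": joint angles; "joint_velocities": joint speeds; "effort": joint torques, N m; "tcp_pos": TCP position; "ee_rot": TCP orientation; "wrist_force": force on the tool from outside, world axes, zero at the start; "moment": the same for the moment, N m; "gripper_width": opening from 0.0 (shut) to 1.0 (fully open); "gripper_force": force on a finger pad.
Only numpy, scipy, OpenCV 4.12 (cv2) and the standard library are available. Lean on these libraries where they do the work, as an engineer would, in place of code of your own. Each camera call takes 0.05 s, during which the arm holds its last target. There are 200 camera calls.

TASK

The dial knob has come off the bedside radio and lies in the leather tray. Put it back on the bare spindle on the radio's top, turning it until the splines mesh so that it slides fully home, then press the dial all the way down to switch the radio on and keep it held down: finish while still holding it pressed. Leave the other things lying where they are.

Things in the scene. Friction and masses are not known exactly. Their poses are not given: they have to be found in the camera images.
- knob: the dial knob, upright in the tray: aluminium, fine-ribbed round, 46 mm wide, 32 mm high, 90 g. Origin: centre of its underside, z up. A dark-lined rib (20 mm long, 3 mm high) on top points along +x. Splined bore below, 16 mm deep: six grooves 60 degrees apart, one straight under the rib, 23 mm across; the lands between, 3 mm wide, are 16 mm across and begin 1 mm above the underside
- spindle (a point): centre of the top face of the spindle's round seat flange (32 mm wide), where the knob's underside rests when fully home; z up along the axis, one spline along +x. At rest 6.5 mm above the radio's control plate; sinks as the spindle is pressed. The knob goes on whenever its x axis and this x axis differ by a multiple of 60 degrees; unmeshed it stands on the spline tops, 9 mm too high
- spindle_tip (a point): tip of the bare white nylon spindle, 15 mm above spindle on its axis. From there down: a pilot nose 5 mm high widening from 8 to 14 mm, then six straight splines 10 mm high, 60 degrees apart, 21 mm across, 2.8 mm wide, tops rounded, on a 14 mm core. Clearance in the knob's bore about 1.2 mm beside each spline (8 degrees of turn), 1 mm all round. The spindle itself turns stiffly (0.08 N m)
- dial_push (a joint): how far the spindle is pressed down into the radio, m: 0 at rest, 0.004 fully pressed, against a spring of 4 N at the start and 8 N at the bottom stop. It springs back when it is let go
- radio: bedside radio, oak, 160 mm deep (x), 260 mm wide (y), fixed; origin under its centre, loudspeaker front at -x. Its flat aluminium control plate on top is 120 mm above the console. The bare dial spindle stands at x 0, y -55 mm; a smaller fixed knob (26 mm wide, 15 mm high) at y +85 mm; four preset buttons, 3.5 mm high, at x +22, y -10 to +44 mm, beside a flush display
- tray: brown leather tray, fixed, 230 mm (x) by 290 mm (y), rim 20 mm high and 5 mm thick, inner floor 5 mm above the console; origin under its centre. The knob stands upright on its floor
- jar: face-cream jar in the tray, white ceramic with a smooth flat wooden lid, 61 mm in diameter, 38 mm high; origin under its centre. Not part of the job
- perfume: square glass perfume bottle in the tray, 32 by 52 mm, 119 mm high with its cap; origin under its centre. Not part of the job
- glasses: folded wire spectacles in the tray, 125 mm along y, 50 mm along x, 7 mm high; origin under their centre. Not part of the job
- tube: hand-cream tube lying on the console, 130 by 40 mm, 22 mm high; origin under its middle. Not part of the job
- tumbler: empty water glass on the console, 72 mm in diameter, 95 mm high; origin under its centre. Not part of the job
- earbuds: small rounded white earphone case on the console, 46 by 62 mm, 24 mm high; origin under its centre. Not part of the job
Not all that is in view belongs to the job. What is shaped like the knob but pink or turquoise is not meant.

How it is judged (in metres and radians):
At the end, for the whole second after the job is handed in: the knob is meshed and fully home on the spindle (underside within 3 mm of the seat flange, 3 mm of the axis, square to 5 degrees), the spindle is pressed more than 3 of its 4 mm, and the fingers still press the knob with over 3 N, all at rest through the last second (z of knob in the frame of spindle between -0.003 and 0.003 m and horizontal distance between knob and spindle below 0.003 m and angle between the z axis of knob and the z axis of spindle, either way round below 0.09 rad and angle between knob's own z axis and vertical below 0.2 rad and value of joint dial_push above 0.003 m and contact force between the fingers and knob above 3 N and linear speed of knob below 0.02 m/s); the arm keeps its last pose, push and grip.
It fails at once if something else in the tray is pushed or tipped more than 30 mm from its place (distance of any of jar, perfume, glasses from where it was at the start of the episode above 0.03 m).
It fails at once if something on the console is pushed or tipped more than 30 mm from its place (distance of any of tube, tumbler, earbuds from where it was at the start of the episode above 0.03 m).
It also fails if it takes over 48 s, if anything falls off the work surface, if the arm or the gripper's body presses on something with over 40 N, if the wrist force passes 120 N, or if a joint passes its speed limit or range.

## Working session

There is one attempt and no reset: what is moved stays moved. The work goes in short steps, Python scripts to look and compute and a tool call to move; the robot and the scene stay as the last step left them, time stands still between calls to the robot, and variables do not carry over. Pictures are saved under pics/ and viewed, at most 10 in all, crops included, and the job is handed in when it is done.

Besides the shell and the picture viewer there is one more tool, called after "Emit:" as a command line: name --argument value ..., lists and objects as JSON in quotes. apply_moves: Moves the arm, as the interface text tells. Its arguments: {"type":"object","properties":{"moves":{"type":"array"},"hand":{"type":"number"}},"required":["moves"]}

```bash
mkdir -p pics; cat > h.py <<'E'
import numpy as np, cv2
from station import r, imaging, models
def ray(p, uv):
    q=cv2.undistortPoints(np.array([[uv]],float),np.array(p["intrinsics"],float),np.array(p["dist"],float))[0,0]
    d=np.array(p["orientation"])@np.array([q[0],q[1],1]); return np.array(p["eye"]),d/np.linalg.norm(d)
def tri(rays):
    A=sum(np.eye(3)-np.outer(d,d) for o,d in rays); b=sum((np.eye(3)-np.outer(d,d))@o for o,d in rays)
    x=np.linalg.solve(A,b); return x,[np.linalg.norm((np.eye(3)-np.outer(d,d))@(x-o)) for o,d in rays]
def at(p,uv,z):
    o,d=ray(p,uv); return o+d*(z-o[2])/d[2]
def proj(p,X):
    R=np.array(p["orientation"]); t=-R.T@np.array(p["eye"])
    return cv2.projectPoints(np.array(X,float).reshape(-1,1,3),cv2.Rodrigues(R.T)[0],t,np.array(p["intrinsics"],float),np.array(p["dist"],float))[0][:,0]
def px(a): return np.array(a)*[512,384]
E
python3 - <<'E'
from h import *
s=r.sense(); print(s["time_s"],s["tcp_pos"],np.round(s["ee_rot"],3).tolist(),s["wrist_force"],s["gripper_width"])
ims=[]
for n in("scene","top","wrist"):
    p=imaging.capture(n); ims.append(p["frame"]); cv2.imwrite(f"pics/{n}0.png",p["frame"])
    print(n,np.round(p["eye"],3),np.round(p["orientation"],2).tolist())
    for t in("knob","spindle","spindle_tip","radio","tray","perfume","tumbler","jar","glasses","tube"):
        for f in models.place_of(p,t)[:3]: print(t,round(f["confidence"],2),px(f["at"]).round(1))
cv2.imwrite("pics/all0.png",cv2.resize(np.vstack([np.hstack(ims[:2]),np.hstack([ims[2],ims[2]*0])]),(800,600)))
E
```

```text
0.0 [0.236096   0.57803368 0.22145445] [[0.926, -0.378, -0.001], [-0.378, -0.926, -0.002], [0.0, 0.002, -1.0]] [0.29396186 0.00342397 0.41024408] 1.0007855609821295
scene [1.072 0.466 0.807] [[-0.66, 0.52, -0.55], [0.75, 0.46, -0.47], [0.0, -0.72, -0.69]]
knob 0.85 [232.7 235.2]
knob 0.84 [292.4 252.9]
knob 0.68 [266.6 206.3]
spindle 0.55 [167.2 150.3]
spindle_tip 0.65 [168.1 143. ]
radio 0.95 [185.8 195.9]
tray 0.64 [304.6 274. ]
perfume 0.8 [245. 271.]
tumbler 0.87 [174.5 277.4]
jar 0.86 [333.4 277.9]
glasses 0.65 [297.6 300.6]
tube 0.65 [234.9 141.3]
top [ 0.391 -0.014  1.09 ] [[0.0, -0.99, 0.12], [-1.0, -0.01, -0.03], [0.03, -0.12, -0.99]]
knob 0.82 [234.8 157.8]
knob 0.59 [182.  175.8]
knob 0.55 [237.9 209.8]
spindle 0.56 [342.4 157.5]
spindle_tip 0.75 [308.8 167.5]
spindle_tip 0.45 [340.9 155.2]
radio 0.58 [312.  168.4]
radio 0.33 [180.7 176.8]
tray 0.72 [161.6 161.8]
tray 0.6 [200.3 135.2]
perfume 0.66 [202.9 136.5]
tumbler 0.82 [242.  93.]
jar 0.75 [133.3 176.9]
glasses 0.56 [143.7 137.6]
tube 0.94 [340.9 270.4]
wrist [0.298 0.555 0.385] [[-0.38, -0.9, -0.22], [-0.93, 0.37, 0.09], [-0.0, 0.24, -0.97]]
```

View pics/all0.png

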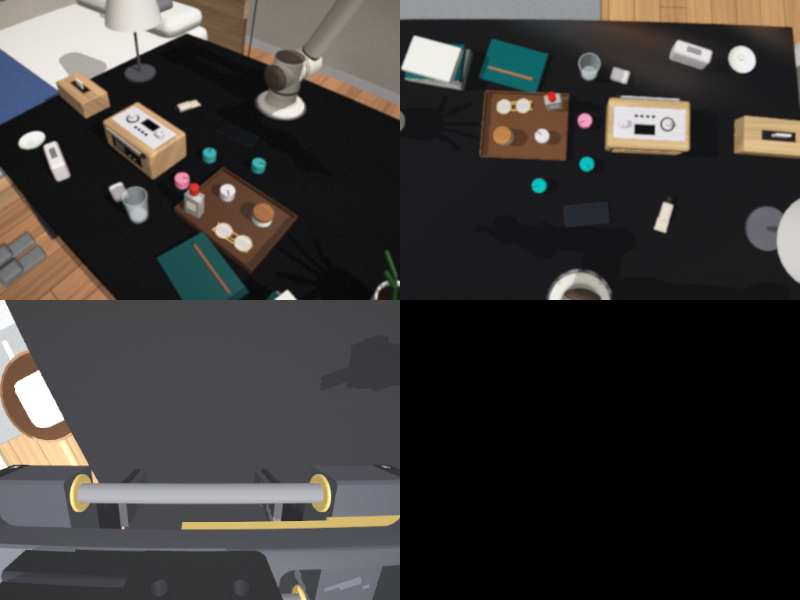

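The knob in the tray is the white one at about (182,176) in top and (292,250) in scene; the bare spindle is at (342,156) in top and (168,146) in scene. The pink and turquoise knobs are decoys.

```bash
python3 - <<'E'
from h import *
S=imaging.capture("scene");T=imaging.capture("top")
def best(p,t,near):
    c=[px(f["at"]) for f in models.place_of(p,t)]; c=[u for u in c if np.hypot(*(u-near))<12]; return c[0] if c else None
for t,a,b in(("knob",(292,252),(182,176)),("spindle",(167,150),(342,157)),("spindle_tip",(168,143),(341,155)),("radio",(186,196),(312,168)),("perfume",(245,271),(203,136)),("jar",(333,278),(133,177)),("tray",(304,274),(162,162)),("tumbler",(174,277),(242,93)),("glasses",(297,300),(144,137))):
    u,v=best(S,t,a),best(T,t,b)
    if u is None or v is None: print(t,u,v); continue
    x,e=tri([ray(S,u),ray(T,v)]); print(t,x.round(4),np.round(e,4))
    if t=="knob": K=x
    if t=="spindle": P=x
c=[]
for p,q,n in((S,(292,246),25),(T,(182,174),25),(S,(160,150),45),(T,(315,162),45)):
    x,y=q; c.append(cv2.resize(p["frame"][y-n:y+n,x-n:x+n],(300,300),interpolation=cv2.INTER_CUBIC))
cv2.imwrite("pics/c1.png",np.vstack([np.hstack(c[:2]),np.hstack(c[2:])]))
E
```

```text
knob [ 0.5492  0.1334 -0.003 ] [0.0003 0.0003]
spindle [ 0.5773 -0.2711  0.1325] [0.0027 0.0027]
spindle_tip [ 0.5803 -0.2658  0.1513] [0.0077 0.0077]
radio [ 0.5761 -0.2224 -0.0197] [0.0038 0.0038]
perfume [6.581e-01 8.800e-02 1.000e-04] [0.0015 0.0015]
jar [0.5479 0.2615 0.0032] [0.0027 0.0027]
tray [ 0.585   0.189  -0.0074] [0.0004 0.0004]
tumbler [ 0.7845 -0.0147 -0.0014] [0.004 0.004]
glasses [0.6531 0.236  0.0076] [0.003 0.003]
```

View pics/c1.png

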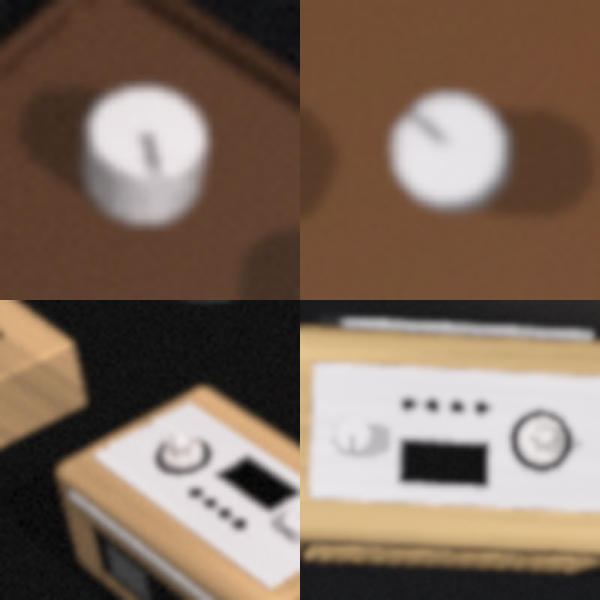

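The tray knob's rib points up-left in the top view (about 45° world yaw). The start yaw suits the grasp: the fingers close across, and the body stays clear of the perfume. I'll move to a viewpoint just short of the knob.

Emit:
apply_moves --moves '[[[0.032, 0.0245, 0], 0], [[0.032, 0.0245, 0], 0], [[0.032, 0.0245, 0], 0], [[0.032, 0.0245, 0], 0], [[0.032, 0.0245, 0], 0]]'

```text
time_s: 3.07
tcp_pos: [0.3387, 0.403, 0.2227]
ee_rot: [[0.926, -0.377, 0.0], [-0.377, -0.926, 0.0], [0.0, -0.0, -1.0]]
wrist_force: [1.7, 0.8, 0.6]
gripper_width: 1.001
gripper_force: 0.0
```

Emit:
apply_moves --moves '[[[0.032, 0.0245, 0], 0], [[0.032, 0.0245, 0], 0], [[0.032, 0.0245, 0], 0], [[0.032, 0.0245, 0], 0], [[0.032, 0.0245, 0], 0]]'

```text
time_s: 3.48
tcp_pos: [0.4405, 0.229, 0.223]
ee_rot: [[0.926, -0.378, 0.001], [-0.378, -0.926, 0.001], [0.0, -0.001, -1.0]]
wrist_force: [1.7, 1.1, 0.0]
gripper_width: 1.0
gripper_force: 0.0
```

Emit:
apply_moves --moves '[[[0.032, 0.0245, 0], 0], [[0.032, 0.0245, 0], 0], [[0, 0, 0], 0], [[0, 0, 0], 0]]'

```text
time_s: 3.82
tcp_pos: [0.4814, 0.1593, 0.2225]
ee_rot: [[0.924, -0.382, -0.0], [-0.382, -0.924, 0.0], [-0.0, -0.0, -1.0]]
wrist_force: [0.0, 0.2, -0.1]
gripper_width: 1.001
gripper_force: 0.0
```

```bash
cat > look.py <<'E'
from h import *
import sys
tag,t=sys.argv[1:3]
s=r.sense(); p=imaging.capture("wrist"); cv2.imwrite(f"pics/{tag}.png",p["frame"])
np.savez(f"{tag}.npz",**{k:p[k] for k in("frame","intrinsics","dist","eye","orientation")},tcp=s["tcp_pos"],rot=s["ee_rot"])
print(s["time_s"],s["tcp_pos"].round(4),np.round(s["ee_rot"],4).tolist(),np.round(p["eye"],4))
for n in t.split(","):
    for f in models.place_of(p,n)[:3]: print(n,round(f["confidence"],2),px(f["at"]).round(1))
    for f in models.cut_out(p,n)[:2]: print(" ext",round(f["confidence"],2),np.array(f["extent"])*[512,384,512,384])
E
python3 look.py k1 knob,perfume,jar
```

```text
3.8167 [0.4814 0.1593 0.2225] [[0.9241, -0.3822, -0.0], [-0.3822, -0.9241, 0.0001], [-0.0, -0.0001, -1.0]] [0.5429 0.1352 0.3848]
knob 0.84 [257.1 118.5]
knob 0.76 [294.2 223.2]
knob 0.76 [384.8 143.5]
 ext 0.94 [281.7024 209.5104  32.6144  24.6144]
 ext 0.78 [237.6192 100.9152  37.376   37.4016]
perfume 0.88 [253.7  20.5]
perfume 0.28 [153.1  73.9]
 ext 0.71 [222.6176   0.      55.6032  42.3168]
 ext 0.61 [135.8848 133.4016  52.48    48.4992]
 ext 0.39 [ 62.8224   0.     274.176  227.4816]
```

View pics/k1.png

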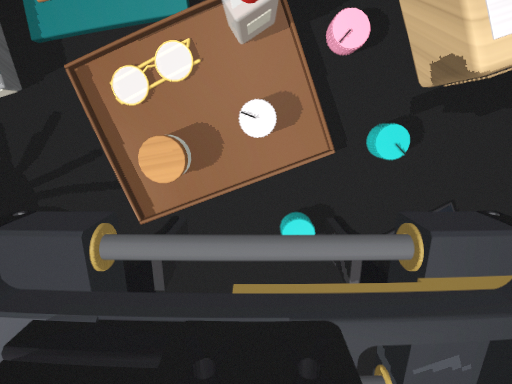

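Knob at (257,118) with its rib pointing to (240,111); perfume at top, jar at left. It lies almost under the camera, so I'll descend for a closer second view.

Emit:
apply_moves --moves '[[[0, 0, 0.035], 0], [[0, 0, 0.035], 0], [[0, 0, 0.035], 0], [[0, 0, 0], 0], [[0, 0, 0], 0]]'

```text
time_s: 4.58
tcp_pos: [0.4799, 0.1612, 0.1168]
ee_rot: [[0.926, -0.377, -0.003], [-0.377, -0.926, -0.003], [-0.002, 0.004, -1.0]]
wrist_force: [0.9, 0.4, 0.3]
gripper_width: 0.999
gripper_force: 0.0
```

```bash
python3 look.py k2 knob; cat > cr.py <<'E'
import sys,cv2
f,x,y,n=sys.argv[1],*map(int,sys.argv[2:5]); a=cv2.imread(f"pics/{f}.png")[max(0,y-n):y+n,max(0,x-n):x+n]
cv2.imwrite(f"pics/{f}_c.png",cv2.resize(a,(600,600),interpolation=cv2.INTER_CUBIC))
E
python3 cr.py k2 257 118 60
```

```text
4.5833 [0.4799 0.1612 0.1168] [[0.9264, -0.3766, -0.0028], [-0.3766, -0.9264, -0.0028], [-0.0015, 0.0036, -1.0]] [0.542  0.1379 0.279 ]
knob 0.97 [308.2 255. ]
knob 0.62 [257.7 115.2]
knob 0.62 [428.7 146.9]
 ext 0.84 [356.608    1.3824  62.0032  24.6912]
 ext 0.81 [408.4224 120.      64.      52.8   ]
```

View pics/k2_c.png

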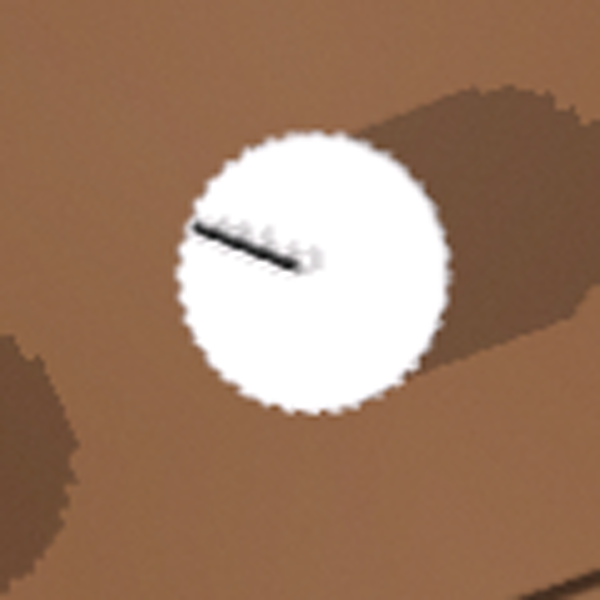

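The knob's top disc is centred at about (260,112), with the rib line from there to (236,103). Next I'll fit the disc in both views.

```bash
python3 - <<'E'
from h import *
P=[];C=[]
for n,c in(("k1",(257,118)),("k2",(259,112))):
    p=dict(np.load(n+".npz")); g=p["frame"].min(2); m=(g>130).astype(np.uint8)
    k,l,st,ce=cv2.connectedComponentsWithStats(m); L=l[c[1]+4,c[0]+4]; 
    cnt=max(cv2.findContours((l==L).astype(np.uint8),0,1)[0],key=cv2.contourArea)
    e=cv2.fitEllipse(cv2.convexHull(cnt)); print(n,st[L],np.round(e[0],1),np.round(e[1],1)); P.append(p);C.append(e[0])
x,er=tri([ray(p,c) for p,c in zip(P,C)]); print("top centre",x,er)
for p,c in zip(P,C): print(at(p,c,0.034))
p=P[1]; a=at(p,(236.2,103.5),0.037); b=at(p,(256.5,111.5),0.037); d=a-b; print("rib yaw",np.degrees(np.arctan2(d[1],d[0])),np.linalg.norm(d))
r1=at(p,(C[1][0]+1,C[1][1]),.034); print("mm/px",np.linalg.norm(r1-at(p,C[1],.034)))
q=r.sense(); R=np.array(q["ee_rot"]); k=at(p,C[1],0.034); print("move tool",R.T@(np.array([k[0],k[1],0.010])-q["tcp_pos"]))
E
```

```text
k1 [ 238   99   39   39 1158] [257.2 117.9] [38.3 39.1]
k2 [ 232   84   55   57 2369] [259.3 112.1] [54.5 57. ]
top centre [0.55016743 0.13116011 0.04319525] [np.float64(4.1477496837353454e-05), np.float64(4.147749683742169e-05)]
[0.55039675 0.1310781  0.034     ]
[0.55045027 0.13087093 0.034     ]
rib yaw 46.99584077746198 0.018383311073438133
mm/px 0.0008616453807189248
move tool [0.07474992 0.00397309 0.11022614]
```

Emit:
apply_moves --moves '[[[0.0374, 0.002, 0], 0], [[0.0374, 0.002, 0], 0], [[0, 0, 0.03], 0], [[0, 0, 0.03], 0], [[0, 0, 0.02], 0]]'

```text
time_s: 5.15
tcp_pos: [0.5494, 0.1292, 0.0377]
ee_rot: [[0.925, -0.38, 0.002], [-0.38, -0.925, 0.001], [0.001, -0.002, -1.0]]
wrist_force: [-1.2, -0.9, -0.2]
gripper_width: 1.002
gripper_force: 0.0
```

Emit:
apply_moves --moves '[[[0, 0, 0.015], 0], [[0, 0, 0.012], 0], [[0, 0, 0], 0], [[0, 0, 0], 0]]'

```text
time_s: 5.48
tcp_pos: [0.5495, 0.1298, 0.0119]
ee_rot: [[0.926, -0.378, 0.002], [-0.378, -0.926, 0.001], [0.002, -0.002, -1.0]]
wrist_force: [0.6, 0.5, 0.4]
gripper_width: 1.003
gripper_force: 0.0
```

Emit:
apply_moves --moves '[[[0, 0, 0.001], 0], [[0, 0, 0], 0], [[0, 0, 0], 0], [[0, 0, 0], 0], [[0, 0, 0], 0]]' --hand 0.0

```text
time_s: 5.9
tcp_pos: [0.5486, 0.1294, 0.0102]
ee_rot: [[0.926, -0.378, 0.001], [-0.378, -0.926, 0.0], [0.001, -0.001, -1.0]]
wrist_force: [-0.5, -0.1, -0.0]
gripper_width: 0.705
gripper_force: 0.0
```

Emit:
apply_moves --moves '[[[0, 0, 0], 0], [[0, 0, 0], 0], [[0, 0, 0], 0], [[0, 0, 0], 0], [[0, 0, 0], 0]]'

```text
time_s: 6.32
tcp_pos: [0.5484, 0.1293, 0.0096]
ee_rot: [[0.926, -0.378, 0.0], [-0.378, -0.926, 0.0], [0.0, -0.0, -1.0]]
wrist_force: [-0.8, -0.8, 0.2]
gripper_width: 0.521
gripper_force: 30.0
```

Emit:
apply_moves --moves '[[[0, 0, -0.02], 0], [[0, 0, -0.03], 0], [[0, 0, -0.035], 0], [[0, 0, -0.035], 0], [[0, 0, -0.035], 0]]'

```text
time_s: 6.73
tcp_pos: [0.5477, 0.1289, 0.1656]
ee_rot: [[0.926, -0.378, -0.001], [-0.378, -0.926, -0.0], [-0.001, 0.001, -1.0]]
wrist_force: [1.0, 1.2, -1.1]
gripper_width: 0.523
gripper_force: 30.0
```

Emit:
apply_moves --moves '[[[0, 0, -0.04], 0], [[0, 0, -0.04], 0], [[0, 0, 0], 0]]'

```text
time_s: 6.98
tcp_pos: [0.5526, 0.1303, 0.2539]
ee_rot: [[0.926, -0.377, 0.017], [-0.377, -0.926, 0.005], [0.013, -0.011, -1.0]]
wrist_force: [0.9, 1.3, -0.1]
gripper_width: 0.52
gripper_force: 30.0
```

Knob gripped (45 mm opening, 30 N). Moving to view the spindle.

Emit:
apply_moves --moves '[[[0.0103, 0.036, 0], 0], [[0.0103, 0.036, 0], 0], [[0.0103, 0.036, 0], 0], [[0.0103, 0.036, 0], 0], [[0.0103, 0.036, 0], 0]]'

```text
time_s: 7.4
tcp_pos: [0.5271, -0.0583, 0.244]
ee_rot: [[0.926, -0.378, -0.001], [-0.378, -0.926, 0.0], [-0.001, 0.0, -1.0]]
wrist_force: [1.1, -0.4, -0.8]
gripper_width: 0.525
gripper_force: 30.0
```

Emit:
apply_moves --moves '[[[0.0103, 0.036, 0], 0], [[0.0103, 0.036, 0], 0], [[0.0103, 0.036, 0], 0], [[0.0103, 0.036, 0], 0], [[0.0103, 0.036, 0], 0]]'

```text
time_s: 7.82
tcp_pos: [0.5067, -0.2446, 0.2439]
ee_rot: [[0.926, -0.378, -0.001], [-0.378, -0.926, 0.001], [-0.001, -0.0, -1.0]]
wrist_force: [0.5, 0.2, -1.6]
gripper_width: 0.524
gripper_force: 30.0
```

Emit:
apply_moves --moves '[[[0, 0, 0], 0], [[0, 0, 0], 0], [[0, 0, 0], 0]]'

```text
time_s: 8.07
tcp_pos: [0.5071, -0.2429, 0.2438]
ee_rot: [[0.925, -0.379, -0.001], [-0.379, -0.925, 0.001], [-0.001, -0.0, -1.0]]
wrist_force: [0.1, 0.0, 0.3]
gripper_width: 0.525
gripper_force: 30.0
```

```bash
python3 look.py s1 spindle,spindle_tip,radio; python3 cr.py s1 257 118 80
```

```text
8.0667 [ 0.5071 -0.2429  0.2438] [[0.9254, -0.3789, -0.0012], [-0.3789, -0.9254, 0.0007], [-0.0014, -0.0002, -1.0]] [ 0.569  -0.2669  0.406 ]
spindle 0.89 [255.2 115. ]
 ext 0.71 [238.1824  99.3024  31.5904  33.216 ]
spindle_tip 0.56 [257.7 115.9]
 ext 0.63 [238.8992 101.184   31.0784  30.1824]
radio 0.58 [221.9 134.2]
radio 0.23 [253.8 229.3]
 ext 0.62 [ 73.8816  18.8928 266.2912 205.2096]
```

View pics/s1_c.png

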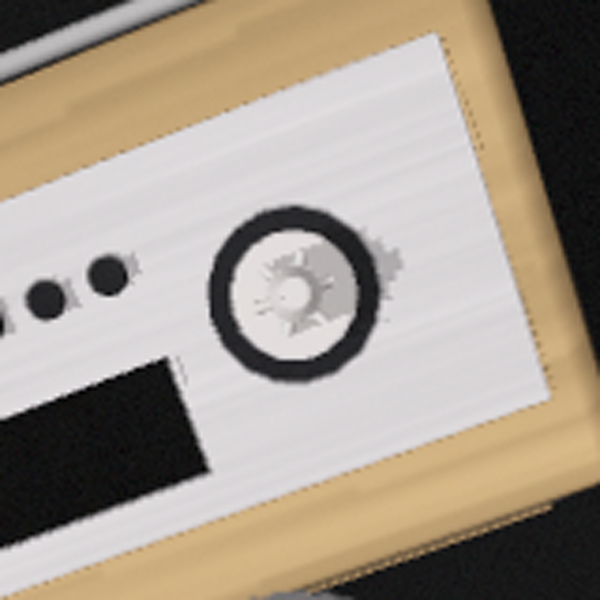

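Spindle at about (257,115) in the full image, with the flange inside the dark ring; the splines are too small to read, so I'll get closer.

Emit:
apply_moves --moves '[[[0, 0, 0.03], 0], [[0, 0, 0.03], 0], [[0, 0, 0.024], 0], [[0, 0, 0], 0], [[0, 0, 0], 0]]'

```text
time_s: 8.83
tcp_pos: [0.5073, -0.2428, 0.16]
ee_rot: [[0.926, -0.377, -0.003], [-0.377, -0.926, -0.0], [-0.002, 0.001, -1.0]]
wrist_force: [0.6, -0.0, 0.2]
gripper_width: 0.523
gripper_force: 30.0
```

Emit:
apply_moves --moves '[[[0, 0, 0], 0], [[0, 0, 0], 0]]'

```text
time_s: 9.0
tcp_pos: [0.5091, -0.2433, 0.1628]
ee_rot: [[0.926, -0.377, 0.004], [-0.377, -0.926, -0.001], [0.004, -0.0, -1.0]]
wrist_force: [-0.3, 0.6, -1.0]
gripper_width: 0.522
gripper_force: 30.0
```

```bash
python3 look.py s2 spindle,spindle_tip; python3 cr.py s2 257 108 35
```

```text
9.0 [ 0.5091 -0.2433  0.1628] [[0.926, -0.3775, 0.0042], [-0.3775, -0.926, -0.0013], [0.0044, -0.0004, -1.0]] [ 0.5701 -0.2669  0.3254]
spindle 0.95 [256.5 114.4]
 ext 0.83 [233.216   91.5072  45.9776  46.5024]
spindle_tip 0.93 [256. 114.]
 ext 0.74 [230.4     92.8128  48.2816  43.5072]
 ext 0.41 [35.2256  1.1136 63.2832 23.8848]
```

View pics/s2_c.png

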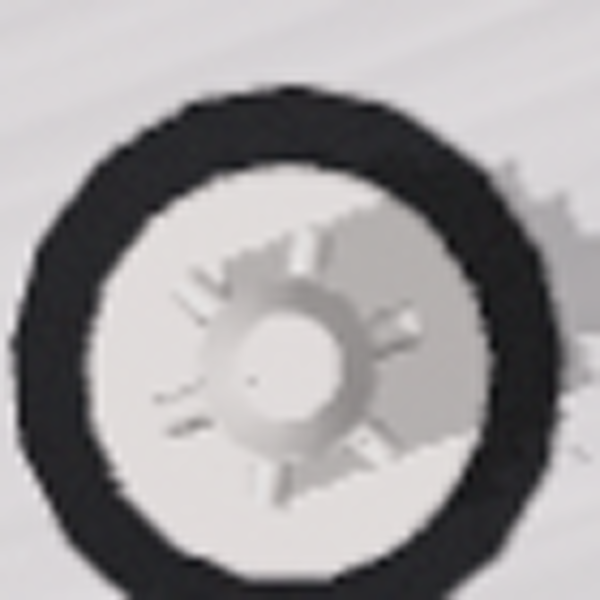

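The six splines are clear: tip centre at about (255.8,115.8), with opposite pairs giving consistent directions. Now I'll compute position, angle and the required move.

```bash
python3 - <<'E'
from h import *
p1=dict(np.load("s1.npz"));p2=dict(np.load("s2.npz"))
f=lambda x,y:(222+x*70/600,73+y*70/600)
# dark ring ellipse
for p in(p1,p2):
    m=(p["frame"].max(2)<75).astype(np.uint8); k,l,st,ce=cv2.connectedComponentsWithStats(m)
    for i in range(1,k):
        if st[i][4]>300 and abs(ce[i]-[257,115]).max()<8:
            cn=cv2.findContours((l==i).astype(np.uint8),cv2.RETR_CCOMP,cv2.CHAIN_APPROX_NONE)[0]
            for c in cn:
                if len(c)>40: e=cv2.fitEllipse(c); print("ring",np.round(e[0],2),np.round(e[1],1),at(p,e[0],.12).round(4),at(p,e[0],.1265).round(4))
tip=[(255.7,116.1),f(290,367)]
print("tip tri",tri([ray(p1,tip[0]),ray(p2,tip[1])]),at(p2,tip[1],.1415).round(4),at(p1,tip[0],.1415).round(4))
print("spl ctr",at(p2,f(290,370),.134).round(4))
for a,b in(((305,250),(270,490)),((402,325),(185,415)),((205,295),(372,445))):
    d=at(p2,f(*a),.134)-at(p2,f(*b),.134); y=np.degrees(np.arctan2(d[1],d[0])); print(y,y%60,np.linalg.norm(d))
E
```

```text
ring [254.84 115.95] [44.1 45. ] [ 0.5774 -0.2686  0.12  ] [ 0.5772 -0.2686  0.1265]
ring [254.75 116.18] [35.8 36.2] [ 0.5773 -0.2684  0.12  ] [ 0.5771 -0.2684  0.1265]
ring [255.02 115.55] [62.5 63.9] [ 0.5775 -0.2687  0.12  ] [ 0.5773 -0.2687  0.1265]
ring [254.98 116.07] [48.8 50. ] [ 0.5772 -0.2685  0.12  ] [ 0.5769 -0.2685  0.1265]
tip tri (array([ 0.57681246, -0.26919522,  0.12703249]), [np.float64(9.615813770766237e-05), np.float64(9.615813770765613e-05)]) [ 0.5764 -0.2689  0.1415] [ 0.5764 -0.2692  0.1415]
spl ctr [ 0.5764 -0.2689  0.134 ]
-30.68717733139696 29.31282266860304 0.018578108679383993
-90.17938464124497 29.820615358755035 0.01843501436595929
26.76591483602122 26.76591483602122 0.01746140585743972
```

Emit:
apply_moves --moves '[[[0.0357, -0.0012, 0], 0], [[0.0356, -0.0012, 0], 0], [[0, 0, 0], 6.2], [[0, 0, 0], 6.1], [[0, 0, 0], 6.1]]'

```text
time_s: 9.67
tcp_pos: [0.5749, -0.268, 0.1601]
ee_rot: [[0.755, -0.655, -0.001], [-0.655, -0.755, 0.0], [-0.001, 0.0, -1.0]]
wrist_force: [-0.2, 0.0, -1.0]
gripper_width: 0.519
gripper_force: 30.0
```

Emit:
apply_moves --moves '[[[0, 0, 0], 0], [[0, 0, 0], 0], [[0, 0, 0], 0], [[0, 0, 0], 0], [[0, 0, 0], 0]]'

```text
time_s: 10.08
tcp_pos: [0.5744, -0.2677, 0.1608]
ee_rot: [[0.76, -0.65, 0.0], [-0.65, -0.76, -0.0], [0.0, -0.0, -1.0]]
wrist_force: [0.4, 0.5, -1.4]
gripper_width: 0.518
gripper_force: 30.0
```

```bash
cat > st.py <<'E'
from h import *
Z=[]
for i in range(3): imaging.capture("top"); s=r.sense(); Z.append(s["tcp_pos"])
t=np.mean(Z,0); R=np.array(s["ee_rot"]); print(np.round(Z,4),"yaw",np.degrees(np.arctan2(R[1,0],R[0,0])),s["time_s"],s["wrist_force"])
ax=np.array([.5768,-.2688,0])-R@[.00115,0,0]; ax[2]=t[2]; print("tool move",R.T@(ax-t))
E
python3 st.py
```

```text
[[ 0.5745 -0.2677  0.1607]
 [ 0.5745 -0.2677  0.1607]
 [ 0.5745 -0.2677  0.1607]] yaw -40.58780689824426 10.2333 [ 0.11138648 -0.19419667 -1.00029189]
tool move [ 1.32189706e-03 -6.90487723e-04  2.82544097e-07]
```

Emit:
apply_moves --moves '[[[0.0013, -0.0007, 0], 0], [[0, 0, 0.005], 0], [[0, 0, 0.005], 0], [[0, 0, 0.004], 0], [[0, 0, 0], 0]]'

```text
time_s: 10.65
tcp_pos: [0.575, -0.2677, 0.1448]
ee_rot: [[0.759, -0.651, -0.003], [-0.651, -0.759, 0.001], [-0.003, 0.001, -1.0]]
wrist_force: [0.3, -0.4, -1.6]
gripper_width: 0.525
gripper_force: 30.0
```

Emit:
apply_moves --moves '[[[0, 0, 0.002], 0], [[0, 0, 0.002], 0], [[0, 0, 0], 0], [[0, 0, 0], 0]]'

```text
time_s: 10.98
tcp_pos: [0.5759, -0.2681, 0.1425]
ee_rot: [[0.759, -0.651, -0.0], [-0.651, -0.759, -0.0], [-0.0, 0.0, -1.0]]
wrist_force: [0.0, 0.6, -1.3]
gripper_width: 0.52
gripper_force: 30.0
```

Emit:
apply_moves --moves '[[[0, 0, 0.002], 0], [[0, 0, 0.001], 0], [[0, 0, 0], 0], [[0, 0, 0], 0]]'

```text
time_s: 11.32
tcp_pos: [0.5759, -0.2681, 0.1395]
ee_rot: [[0.759, -0.651, -0.0], [-0.651, -0.759, -0.0], [-0.0, 0.0, -1.0]]
wrist_force: [0.6, -0.9, -1.0]
gripper_width: 0.523
gripper_force: 30.0
```

Emit:
apply_moves --moves '[[[0, 0, 0.001], 0], [[0, 0, 0.001], 0], [[0, 0, 0], 0]]'

```text
time_s: 11.57
tcp_pos: [0.5759, -0.2682, 0.1374]
ee_rot: [[0.759, -0.651, -0.0], [-0.651, -0.759, -0.0], [0.0, 0.0, -1.0]]
wrist_force: [0.3, -0.6, -0.9]
gripper_width: 0.522
gripper_force: 30.0
```

Emit:
apply_moves --moves '[[[0, 0, 0.001], 0], [[0, 0, 0.001], 0], [[0, 0, 0], 0]]'

```text
time_s: 11.82
tcp_pos: [0.5759, -0.2682, 0.1354]
ee_rot: [[0.759, -0.651, -0.0], [-0.651, -0.759, -0.0], [-0.0, 0.0, -1.0]]
wrist_force: [-0.1, -1.0, -1.5]
gripper_width: 0.524
gripper_force: 30.0
```

Below the unmeshed height with no force, so it's meshing. Continuing.

Emit:
apply_moves --moves '[[[0, 0, 0.001], 0], [[0, 0, 0.001], 0], [[0, 0, 0], 0]]'

```text
time_s: 12.07
tcp_pos: [0.5759, -0.2682, 0.1334]
ee_rot: [[0.759, -0.651, -0.0], [-0.651, -0.759, -0.0], [0.0, 0.0, -1.0]]
wrist_force: [-0.9, -1.5, 0.0]
gripper_width: 0.523
gripper_force: 30.0
```

Emit:
apply_moves --moves '[[[0, 0, 0.001], 0], [[0, 0, 0.001], 0], [[0, 0, 0], 0]]'

```text
time_s: 12.32
tcp_pos: [0.5759, -0.2682, 0.1314]
ee_rot: [[0.759, -0.651, -0.0], [-0.651, -0.759, -0.0], [0.0, 0.0, -1.0]]
wrist_force: [-0.9, -2.3, 0.5]
gripper_width: 0.524
gripper_force: 30.0
```

Emit:
apply_moves --moves '[[[0, 0, 0.001], 0], [[0, 0, 0.001], 0], [[0, 0, 0], 0]]'

```text
time_s: 12.57
tcp_pos: [0.576, -0.2682, 0.1301]
ee_rot: [[0.759, -0.651, 0.0], [-0.651, -0.759, -0.0], [0.001, 0.0, -1.0]]
wrist_force: [-1.9, -1.5, 3.7]
gripper_width: 0.521
gripper_force: 30.0
```

Emit:
apply_moves --moves '[[[0, 0, 0.001], 0], [[0, 0, 0.001], 0], [[0, 0, 0], 0]]'

```text
time_s: 12.82
tcp_pos: [0.576, -0.2683, 0.1281]
ee_rot: [[0.759, -0.651, 0.0], [-0.651, -0.759, -0.001], [0.001, 0.0, -1.0]]
wrist_force: [-2.4, -2.2, 5.9]
gripper_width: 0.522
gripper_force: 30.0
```

Emit:
apply_moves --moves '[[[0, 0, 0.001], 0], [[0, 0, 0.001], 0], [[0, 0, 0], 0]]'

```text
time_s: 13.07
tcp_pos: [0.576, -0.2683, 0.127]
ee_rot: [[0.759, -0.651, 0.001], [-0.651, -0.759, -0.001], [0.001, 0.0, -1.0]]
wrist_force: [-3.3, -0.6, 7.5]
gripper_width: 0.521
gripper_force: 30.0
```

Emit:
apply_moves --moves '[[[0, 0, 0.001], 0], [[0, 0, 0], 0], [[0, 0, 0], 0]]'

```text
time_s: 13.32
tcp_pos: [0.5761, -0.2683, 0.127]
ee_rot: [[0.76, -0.65, 0.001], [-0.65, -0.76, -0.001], [0.002, 0.0, -1.0]]
wrist_force: [-4.3, -0.1, 12.3]
gripper_width: 0.525
gripper_force: 30.0
```

Emit:
apply_moves --moves '[[[0, 0, 0.0003], 0], [[0, 0, 0], 0], [[0, 0, 0], 0], [[0, 0, 0], 0], [[0, 0, 0], 0]]'

```text
time_s: 13.73
tcp_pos: [0.5761, -0.2683, 0.127]
ee_rot: [[0.76, -0.65, 0.001], [-0.65, -0.76, -0.001], [0.002, 0.0, -1.0]]
wrist_force: [-4.8, 0.0, 13.0]
gripper_width: 0.525
gripper_force: 30.0
```

```bash
python3 st.py; python3 - <<'E'
from h import *
c=[]
for n,(x,y) in(("scene",(168,140)),("top",(342,156))):
    f=imaging.capture(n)["frame"]; c.append(cv2.resize(f[y-50:y+50,x-50:x+50],(400,400),interpolation=cv2.INTER_CUBIC))
cv2.imwrite("pics/end.png",np.hstack(c))
E
```

```text
[[ 0.5761 -0.2683  0.1269]
 [ 0.5761 -0.2683  0.127 ]
 [ 0.5761 -0.2683  0.127 ]] yaw -40.568642213590664 13.8833 [-4.31172823  0.53927955 13.35157188]
tool move [-2.82977474e-04 -1.02887319e-04 -5.30880942e-07]
```

View pics/end.png

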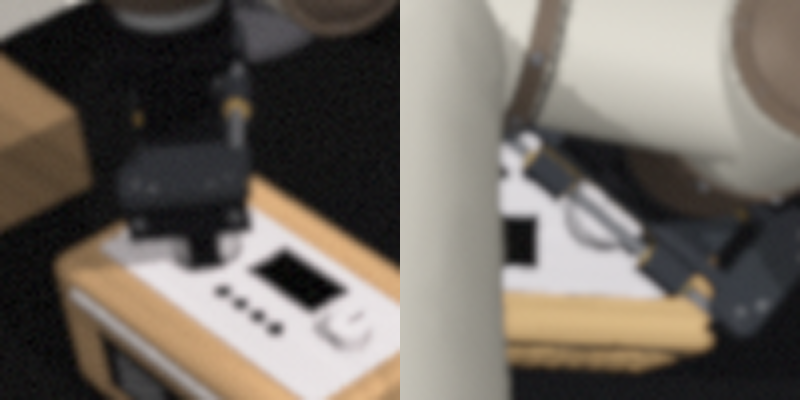

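The gripper holds the knob down at the dial (scene crop about (200,235)). It is at rest against the bottom stop, with 13 N on the wrist. Handing in.

```bash
python3 -c "
from station import r
print(r.finish_job())"
```

```text
the job is handed in; nothing more can be done
None
```

The knob is meshed and home on the spindle, and I handed the job in at about 14 s with the dial held against its bottom stop (about 13 N on the wrist, 30 N grip); no verdict was returned.

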